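Load two lidded food pans onto the sprung pan lift

ROBOT

A 7-joint arm with a two-finger parallel gripper is mounted at the origin on the work surface. World frame = base frame: x ahead of the robot, y to its left, z up, the work surface at z = 0. Lengths are in mm, angles in rad, forces in N, time in s.
With the tool pointing down it reaches from about 400 to 875 mm from the base axis. Payload 4.4 kg.
Tool frame: the origin (TCP) lies at the very end of the fingers, on their centre line; the grasp point (between the pads) lies 19 mm behind it (ctrl.grip_depth is the distance from the TCP to the grasp point, in mm); z points along the fingers, x is the direction in which the jaws open and shut, and the axes are right-handed (so a half turn about z gives the same grasp; the last joint's range is limited). The gripper opens to 85 mm and grips with 20 to 120 N. Pads are 22 mm wide; open, the fingers measure 114 mm over their backs; the gripper's body (76 mm by 85 mm) begins 54 mm behind the grasp point. The pads swing forward as they close: fully open they stand 13 mm farther back than shut.
Start: joints at [-1.355, 0.628, 0.038, 1.517, -0.027, 0.996, -0.02], TCP at [180.731, 624.383, 231.313] pointing down, gripper open.
Joint ranges: [-3.06, 3.06], [-0.37, 2.12], [-1.25, 1.32], [0.18, 2.47], [-1.1, 4.24], [0.23, 1.98], [-2.94, 2.94]. Speed limits (rad/s): [2.57, 2.57, 3.14, 3.14, 3.14, 3.14, 3.14].

INTERFACE

Orientations are given as [roll, pitch, yaw] about the fixed x, y, z axes, in that order (R = Rz(yaw) Ry(pitch) Rx(roll)).
In Python, from cell import ctrl gives the robot as it stands.
- The arm moves only by the shell command python3 -m creep 'ROWS'. ROWS is JSON, a list of rows, each an object with "hand": the opening, from 0 (shut) to 1 (fully open); "travel": the shift along the tool's x, y, z in cm, a list of three; "angular": the turn, a rotation vector about the tool's x, y, z in degrees, a list of three. In form: [{"hand": hand, "travel": [tx, ty, tz], "angular": [rx, ry, rz]}, ...]. A call has 1 to 20 rows; each row is the pose to reach, as a shift and turn from the pose measured when the call began, along the tool's axes at that moment; what a row does not reach only later rows make up. A row lasts 1/10 s, in which the tool goes at most 50 mm and 8.59 degrees, less where a joint would pass 70% of its speed; a pose out of reach is approached as far as the arm can. A call with a gripper value outside its range is refused whole. The fingers move at their own pace and stop on an object; the grip force is fixed at half the most. Time passes only in rows, so rows that repeat a pose let the fingers close. It gives the time, the measured TCP pose, the force and the opening at its end, in the units of the state.
- ctrl.read_state(): the state, without advancing time (a new reading comes with each control period).
- ctrl.get_image(name): name is "side" or "top" or "wrist"; returns a dict with "frame" (480x640x3 uint8, red, green, blue), "fx", "fy", "cx", "cy" (pixels), "D" ([k1, k2, p1, p2, k3] as OpenCV has them; the pictures are not rectified), "origin" and "orientation" of the camera in the world. Camera axes: x right, y down, z forward; pixel columns grow to the right and rows downward; lengths in mm; the calibration is good to about 2 mm. A picture is of the moment at which its call begins. There is no depth.
- ctrl.finish_job(): hands the job in, once; it reports no verdict.
Trained networks look in the newest picture that a camera, given by its name, has taken for a name from the list of things; names that differ only in an ending like _2 or _b are one class to them, and where a whole thing is asked for, a point or a joint stands for the part that bears it (a point fixed in the world has none). Each returns a list of dicts, best first, with "confidence" (0 to 1); they miss things now and then, are a little off and sometimes report something else, mostly with a low value. They report only what shows in the picture. A call takes as long as a camera call.
- ctrl.regions_of(camera, thing): "region" (480x640 bool, what is visible of it).
- ctrl.spot_point(camera, thing): "at" ([x, y, z] in mm, in world coordinates, good to about 4 mm: a listed point, or the origin of a listed thing).
The state is a dict: "clock": time; "qpos": joint angles; "qd": joint speeds; "tau": joint torques, N m; "eef_pos": TCP position; "tool_rot": TCP orientation; "force": force on the tool from outside, world axes, zero at the start; "torque": the same for the moment, N m; "width": finger opening in mm.
Only numpy, scipy, OpenCV 4.12 (cv2) and the standard library are available. Lean on these libraries where they do the work, as an engineer would, in place of code of your own. Each camera call takes 0.05 s, during which the arm holds its last target. There are 200 camera calls.

TASK

Load both lidded food pans into the well of the sprung pan lift by sliding each off its deck onto the platform: first the deep pan with the blue lid, then the shallow pan with the orange lid on top of it, so that both lie flat, one on the other, and the platform has sunk under them. Do not tip a pan over on the way, and leave the sauce bottle, jar and cup standing where they are.

Things in the scene. Friction and masses are not known exactly. Their poses are not given: they have to be found in the camera images.
- lift: Fixed steel pan lift. Origin: on the table under the centre of the well; z up, x and y along its edges. The well is 120 mm along x, 180 mm along y, open towards a deck on its +y and one on its -y side. On its -x and +x sides stand guides 120 mm apart (12 mm thick, y = -96 to +96 mm, rounded ends), 24 mm higher than the decks.
- deck_left (a point): Middle of the top of the flat deck on the lift's +y side, 130 mm above the table: x = -155 to +155, y = +90 to +400 mm in the lift's frame; a yellow line marks its edge at the well. One pan starts on each deck (either one), 195 to 225 mm from the well's centre in y, up to 45 mm off it in x, its long side within 0.3 rad of the lift's y.
- deck_right (a point): Middle of the top of the like deck on the lift's -y side: x = -155 to +155, y = -90 to -400 mm in the lift's frame, 130 mm above the table.
- platform (a joint): Sinking of the grey platform (114 x 174 mm) in the well, m: 0 = up, 2 mm below the decks; 0.115 = bottomed. Springs: 2.5 N to start, then 94 N/m. It sinks part way (pan tilting up to 20 degrees) while a pan still hangs on the deck's edge, and levels once the pan is pushed clear of it. Deep pan alone: 60 to 80 mm, its lid 1 to 20 mm below the decks; both: 105 to 115 mm.
- deep_center (a point): Centre, half-way up, of the deep food pan: closed steel pan with a flat blue lid (paler panel in the middle), 60 mm high. Straight sides: 100 mm along its x by 160 mm along its y. About 0.9 kg, all one piece; too wide to grasp: push its sides.
- shallow_center (a point): Centre, half-way up, of the shallow food pan: as the deep one but with a flat orange lid and 40 mm high: 100 mm along its x by 160 mm along its y. About 0.55 kg.
- sauce_center (a point): Centre, half-way up, of a yellow sauce bottle with a red cap, 56 mm across, 120 mm high, standing near an outer corner of a deck. Bystander.
- jar_center (a point): Centre, half-way up, of an amber jar with a green cap, 60 mm across, 90 mm high, standing near an outer corner of a deck. Bystander.
- cup_center (a point): Centre, half-way up, of a white cup, 64 mm across, 75 mm high, standing near an outer corner of a deck. Bystander.

How it is judged:
By the outcome, as a careful person would: the job done as asked, in the order asked, and still so for the second after the job is handed in, with the robot touching nothing.
It also fails if it takes over 72 s, if anything falls off the work surface, if the arm or the gripper's body presses on something with over 40 N, if the wrist force passes 120 N, or if a joint passes its speed limit or range.

## Working session

There is one attempt and no reset: what is moved stays moved. The work goes in short steps, Python scripts to look and compute and a shell command to move; the robot and the scene stay as the last step left them, time stands still between calls to the robot, and variables do not carry over. Pictures are saved under pics/ and viewed, about 8 in all and at most 12, crops included, and the job is handed in when it is done.

```bash
mkdir -p pics; ls; cat > h.py <<'E'
import numpy as np, cv2
from scipy.spatial.transform import Rotation as R
from cell import ctrl
def snap(cam,name=None):
    im=ctrl.get_image(cam)
    if name: cv2.imwrite(f'pics/{name}.png',im['frame'][:,:,::-1])
    return im
def cam(im):
    K=np.array([[im['fx'],0,im['cx']],[0,im['fy'],im['cy']],[0,0,1.]])
    o=np.array(im['orientation'],float)
    Rm=o if o.shape==(3,3) else R.from_euler('xyz',o).as_matrix()
    return K,np.array(im['D'],float),Rm,np.array(im['origin'],float)
def to_plane(im,px,z):
    K,D,Rm,o=cam(im)
    n=cv2.undistortPoints(np.array(px,float).reshape(-1,1,2),K,D).reshape(-1,2)
    d=np.c_[n,np.ones(len(n))]@Rm.T
    return o+d*((z-o[2])/d[:,2])[:,None]
E
python3 - <<'E'
from h import *
for c in ['top','side']:
    im=snap(c,c+'0'); print(c,im['origin'],im['orientation'])
    for t in ['lift','deck_left','deck_right','deep_center','shallow_center','sauce_center','jar_center','cup_center']:
        r=ctrl.spot_point(c,t); print(t,[(np.round(a['at']),round(a['confidence'],2)) for a in r[:2]])
print(ctrl.read_state())
E
```

```text
pics
top [ 395.33018181   27.75850459 1322.64951102] [-3.02197366 -0.01133562 -1.58302185]
lift []
deck_left [(array([509., 282., 129.]), 0.67)]
deck_right [(array([ 550., -206.,  129.]), 0.81)]
deep_center [(array([ 556., -170.,  157.]), 0.56)]
shallow_center [(array([488., 245., 149.]), 0.81)]
sauce_center [(array([ 664., -323.,  194.]), 0.83)]
jar_center [(array([610., 424., 176.]), 0.73)]
cup_center [(array([ 446., -346.,  167.]), 0.71), (array([ 666., -324.,  191.]), 0.32)]
side [-195.39690182 -869.35824174  887.93398141] [-2.14843451 -0.02171536 -0.65763988]
lift [(array([532.,  38.,  -1.]), 0.97)]
deck_left [(array([506., 285., 130.]), 0.85)]
deck_right [(array([ 548., -203.,  128.]), 0.65)]
deep_center [(array([ 554., -169.,  159.]), 0.69)]
shallow_center [(array([486., 244., 153.]), 0.73)]
sauce_center [(array([ 661., -326.,  192.]), 0.83)]
jar_center [(array([610., 424., 173.]), 0.93)]
cup_center [(array([ 447., -343.,  166.]), 0.57)]
{'clock': 0.9, 'qpos': array([-1.3548038 ,  0.6284249 ,  0.03847248,  1.51741695, -0.02703238,
        0.99628604, -0.01994087]), 'qd': array([ 0.00018458, -0.00082517, -0.00014834,  0.00203184, -0.00057784,
        0.00090863,  0.00110559]), 'tau': array([ 1.48076838e-04, -5.63253343e+01,  1.22531723e+00, -1.93780196e+01,
        1.09091098e-02,  1.58893763e-03,  4.06344782e-06]), 'eef_pos': array([180.70209727, 624.38328861, 231.29132071]), 'tool_rot': array([-3.14151474e+00,  1.92430184e-05,  1.28904220e+00]), 'force': array([-0.32003325,  0.44789732, -0.4497873 ]), 'torque': array([ 0.00337593, -0.03273575,  0.0400029 ]), 'width': 85.41630466086211}
```

View pics/top0.png

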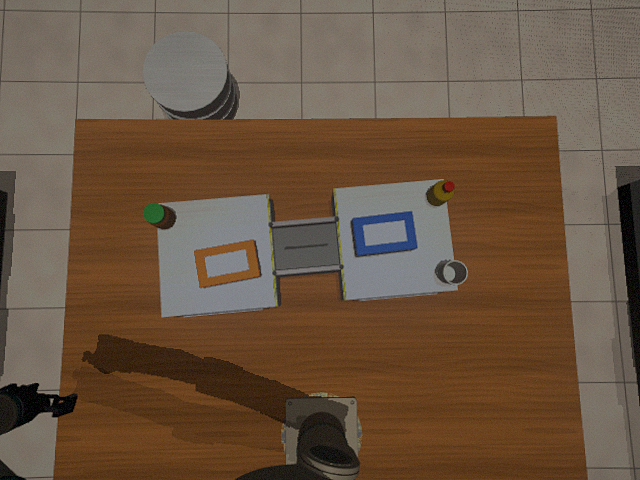

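```bash
cat >> h.py <<'E'
LC=np.array([528.3,39.5]); LY=0.085
def pan(camname,thing,ztop,im):
    r=ctrl.regions_of(camname,thing)
    if not r: return None
    m=r[0]['region'].astype(np.uint8)
    c,_=cv2.findContours(m,cv2.RETR_EXTERNAL,cv2.CHAIN_APPROX_NONE)
    c=max(c,key=cv2.contourArea).reshape(-1,2)
    return c,r[0]['confidence']
def lidfit(camname,im,color,ztop):
    """lid contour by hue -> min-area rect on plane ztop; gives centre,yaw of long side,in lift frame"""
    hsv=cv2.cvtColor(im['frame'],cv2.COLOR_RGB2HSV)
    lo,hi={'blue':((98,70,50),(125,255,255)),'orange':((5,110,80),(20,255,255))}[color]
    m=cv2.inRange(hsv,lo,hi); m=cv2.morphologyEx(m,cv2.MORPH_CLOSE,np.ones((9,9)))
    c,_=cv2.findContours(m,cv2.RETR_EXTERNAL,cv2.CHAIN_APPROX_NONE)
    if not c: return None
    c=max(c,key=cv2.contourArea).reshape(-1,2)
    p=to_plane(im,c,ztop)[:,:2].astype(np.float32)
    (cx,cy),(w,h),_=cv2.minAreaRect(p); b=cv2.boxPoints(((cx,cy),(w,h),_))
    e=[b[1]-b[0],b[2]-b[1]]; L=max(e,key=np.linalg.norm); yaw=np.arctan2(L[1],L[0])-np.pi/2
    yaw=(yaw+np.pi/2)%np.pi-np.pi/2
    return np.array([cx,cy]),yaw,sorted([w,h]),c.mean(0)
def tolift(p): 
    d=np.asarray(p)[:2]-LC; c,s=np.cos(LY),np.sin(LY); return np.array([c*d[0]+s*d[1],-s*d[0]+c*d[1]])
def toworld(q):
    c,s=np.cos(LY),np.sin(LY); return LC+np.array([c*q[0]-s*q[1],s*q[0]+c*q[1]])
E
python3 - <<'E'
from h import *
for c in ['top','side']:
    im=snap(c)
    for col,z in [('blue',190),('orange',170)]:
        r=lidfit(c,im,col,z); print(c,col,r, tolift(r[0]), r[1]-LY)
E
```

```text
top blue (array([ 555.17785645, -165.64755249]), np.float32(0.109036446), [100.1095199584961, 159.43551635742188], array([384.02659574, 233.13297872])) [   9.3642668  -206.68877078] 0.024036445
top orange (array([410.10565186,   5.74316406]), np.float32(-0.00044608116), [933.4053344726562, 1302.8355712890625], array([290.26606684, 322.94944302])) [-120.63350523  -23.60053649] -0.08544608
side blue (array([ 551.87280273, -170.5942688 ]), np.float32(0.113125086), [103.61029815673828, 164.80747985839844], array([388.51190476, 258.86904762])) [   5.65118065 -211.33703643] 0.028125085
side orange (array([ 245.19233704, -150.44836426]), np.float32(0.013931036), [979.251953125, 1261.7945556640625], array([282.46594982, 327.5959596 ])) [-298.21172813 -165.22740427] -0.071068965
```

```bash
cat >> h.py <<'E'
def regfit(camname,im,thing,ztop):
    """whole region of pan: rect at ztop (top cam: sides barely show)"""
    r=ctrl.regions_of(camname,thing)
    if not r: return None
    hsv=cv2.cvtColor(im['frame'],cv2.COLOR_RGB2HSV)
    m=cv2.dilate(r[0]['region'].astype(np.uint8),np.ones((5,5)))
    rng=((100,80,40),(125,255,255)) if 'deep' in thing else ((5,140,60),(22,255,255))
    m=cv2.inRange(hsv,*rng)*m
    c,_=cv2.findContours(m,cv2.RETR_EXTERNAL,cv2.CHAIN_APPROX_NONE)
    if not c: return None
    c=np.vstack(c).reshape(-1,2)
    p=to_plane(im,c,ztop)[:,:2].astype(np.float32)
    b=cv2.boxPoints(cv2.minAreaRect(p)); e=[b[1]-b[0],b[2]-b[1]]
    L=max(e,key=np.linalg.norm); yaw=(np.arctan2(L[1],L[0]))%np.pi-np.pi/2
    return b.mean(0),yaw,[np.linalg.norm(x) for x in e],c.mean(0),r[0]['confidence']
E
python3 - <<'E'
from h import *
for c in ['top','side']:
    im=snap(c)
    hsv=cv2.cvtColor(im['frame'],cv2.COLOR_RGB2HSV)
    m=cv2.inRange(hsv,(22,90,90),(35,255,255))
    v,u=np.nonzero(m); p=to_plane(im,np.c_[u,v],130)[:,:2]
    for s in (1,-1):
        pred=LC+s*90*np.array([-.085,.996])
        d=p-pred; a=d[:,1]*1+d[:,0]*.085
        k=(abs(a)<14)&(abs(d[:,0])<175); q=p[k]
        if k.sum()<10: print('few');continue
        mu=q.mean(0); vx=np.linalg.svd(q-mu)[2][0]; vx=vx*np.sign(vx[0]); t=(q-mu)@vx
        print(c,s,k.sum(),'ends',mu+vx*t.min(),mu+vx*t.max(),'mid',mu+vx*(t.min()+t.max())/2,'ang',np.arctan2(vx[1],vx[0]))
    for t,z in [('deep_center',190),('shallow_center',170)]:
        r=regfit(c,im,t,z); print(c,t,r, r and (tolift(r[0]), r[1]-LY))
im=snap('side')
cv2.imwrite('pics/side_crop.png',cv2.resize(im['frame'][120:420,100:560,::-1],(800,522)))
E
```

```text
top 1 79 ends [406.23138355 125.58041019] [578.37152344 138.81643286] mid [492.30145349 132.19842153] ang 0.07673997504733655
top -1 87 ends [463.41014334 -58.24631712] [635.37721623 -44.6730057 ] mid [549.39367979 -51.45966141] ang 0.07876641323926538
top deep_center (array([ 555.0986 , -165.74026], dtype=float32), np.float32(0.109217286), [np.float32(159.2576), np.float32(100.16738)], array([384.03191489, 233.12234043]), 0.58) (array([   9.2773973 , -206.77441738]), np.float32(0.024217285))
top shallow_center (array([482.62878, 247.98642], dtype=float32), np.float32(0.17515528), [np.float32(159.04417), np.float32(98.458)], array([226.4893617 , 263.18085106]), 0.8) (array([-27.80631394, 211.61109623]), np.float32(0.09015528))
side 1 58 ends [398.59509219 124.45215387] [570.86944275 136.50723499] mid [484.73226747 130.47969443] ang 0.06986218311504976
side -1 32 ends [444.89069778 -58.31526717] [536.86290294 -53.60420159] mid [490.87680036 -55.95973438] ang 0.05117798138440157
side deep_center (array([ 552.0101, -170.9178], dtype=float32), np.float32(0.11038911), [np.float32(163.96631), np.float32(103.52477)], array([388.26347305, 258.83233533]), 0.7) (array([   5.76048601, -211.67105422]), np.float32(0.025389113))
side shallow_center (array([479.01923, 242.011  ], dtype=float32), np.float32(0.17700839), [np.float32(162.545), np.float32(103.10498)], array([259.        , 201.47014925]), 0.78) (array([-31.91013951, 205.96369447]), np.float32(0.09200839))
```

View pics/side_crop.png

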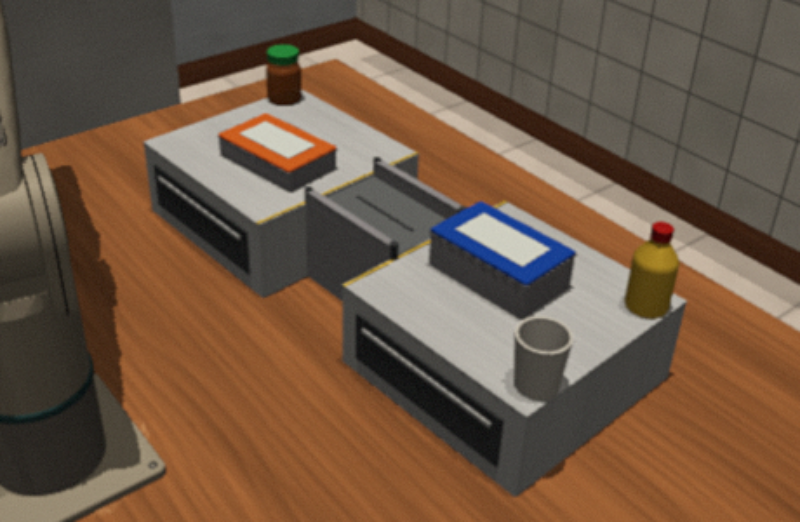

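```bash
cat >> h.py <<'E'
def rel(pos,yaw):
    s=ctrl.read_state(); R0=R.from_euler('xyz',s['tool_rot']); Rt=R.from_euler('xyz',[np.pi,0,yaw])
    t=R0.inv().apply(np.array(pos,float)-s['eef_pos'])/10; a=np.degrees((R0.inv()*Rt).as_rotvec())
    print('travel',np.round(t,2).tolist(),'angular',np.round(a,1).tolist(),'clock',round(s['clock'],2))
E
python3 -c "
from h import *
rel([500,30,380],.08)"
```

```text
travel [-48.21, 47.2, -14.87] angular [0.0, 0.0, 69.3] clock 1.35
```

```bash
python3 -m creep '[{"hand":0.6,"travel":[-9,9,-8],"angular":[0,0,15]},{"hand":0.6,"travel":[-48.2,47.2,-14.9],"angular":[0,0,69.3]},{"hand":0.6,"travel":[-48.2,47.2,-14.9],"angular":[0,0,69.3]},{"hand":0.6,"travel":[-48.2,47.2,-14.9],"angular":[0,0,69.3]},{"hand":0.6,"travel":[-48.2,47.2,-14.9],"angular":[0,0,69.3]},{"hand":0.6,"travel":[-48.2,47.2,-14.9],"angular":[0,0,69.3]},{"hand":0.6,"travel":[-48.2,47.2,-14.9],"angular":[0,0,69.3]},{"hand":0.6,"travel":[-48.2,47.2,-14.9],"angular":[0,0,69.3]},{"hand":0.6,"travel":[-48.2,47.2,-14.9],"angular":[0,0,69.3]},{"hand":0.6,"travel":[-48.2,47.2,-14.9],"angular":[0,0,69.3]},{"hand":0.6,"travel":[-48.2,47.2,-14.9],"angular":[0,0,69.3]},{"hand":0.6,"travel":[-48.2,47.2,-14.9],"angular":[0,0,69.3]},{"hand":0.6,"travel":[-48.2,47.2,-14.9],"angular":[0,0,69.3]},{"hand":0.6,"travel":[-48.2,47.2,-14.9],"angular":[0,0,69.3]},{"hand":0.6,"travel":[-48.2,47.2,-14.9],"angular":[0,0,69.3]},{"hand":0.6,"travel":[-48.2,47.2,-14.9],"angular":[0,0,69.3]},{"hand":0.6,"travel":[-48.2,47.2,-14.9],"angular":[0,0,69.3]},{"hand":0.6,"travel":[-48.2,47.2,-14.9],"angular":[0,0,69.3]}]'
python3 - <<'E'
from h import *
im=snap('wrist','w0'); print(im['origin'],im['orientation'])
s=ctrl.read_state(); print(s['eef_pos'],s['tool_rot'],s['width'],s['clock'])
E
```

```text
clock: 3.15
eef_pos: [499.4, 31.9, 379.9]
tool_rot: [-3.141, 0.001, 0.083]
force: [0.3, -0.1, -1.1]
width: 51.3
[492.66161367 110.15174205 522.00246015] [2.83004719e+00 1.72599368e-03 8.28944390e-02]
[499.54343768  31.74632223 380.04576948] [-3.14094674e+00  7.20071144e-04  8.23649715e-02] 51.37072052403354 3.2
```

View pics/w0.png

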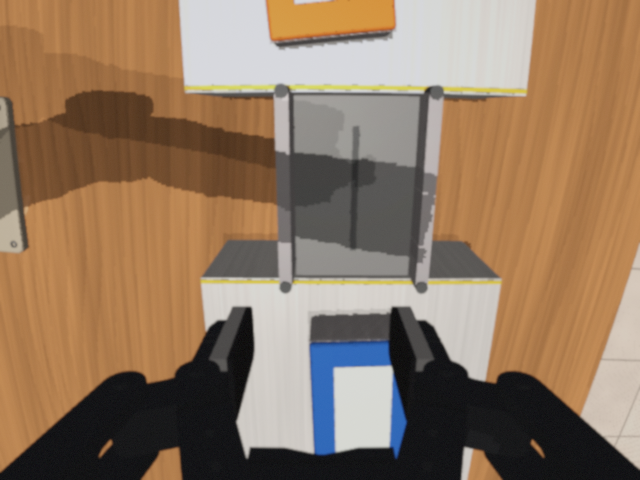

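```bash
python3 - <<'E'
from h import *
im=snap('wrist')
g=to_plane(im,[(281,90),(437,92),(286,287),(422,287)],154)[:,:2]
d=to_plane(im,[(185,89),(527,93),(203,281),(499,281)],130)[:,:2]
for p in (g,d):
    print(np.round(p,1).tolist(),p.mean(0)); a=p[0]-p[2]+p[1]-p[3]; b=p[1]-p[0]+p[3]-p[2]
    print(-np.arctan2(a[0],a[1]),np.arctan2(b[1],b[0]),np.linalg.norm(a)/2,np.linalg.norm(b)/2)
E
```

```text
[[457.3, 123.0], [588.4, 133.0], [472.0, -55.7], [602.8, -45.0]] [530.13357667  38.82633466]
0.08138012822808256 0.07894989436008991 178.98605225841246 131.34184863891062
[[368.4, 118.7], [677.9, 142.6], [385.2, -67.3], [689.5, -42.2]] [530.23655247  37.95321919]
0.0763738293604344 0.07954189397479781 185.93690144130306 307.8663240793572
```

```bash
sed -i 's/^LC=.*/LC=np.array([530.1,38.5]); LY=0.079/' h.py; python3 -c "
from h import *
rel([565.5,-277,280],.11); rel([565.5,-277,139],.11)"
```

```text
travel [4.04, 31.3, 10.0] angular [-0.0, 0.0, -1.6] clock 3.25
travel [4.05, 31.3, 24.1] angular [-0.0, 0.0, -1.6] clock 3.25
```

```bash
python3 -m creep '[{"hand":0.6,"travel":[4,31.3,10],"angular":[0,0,-1.6]},{"hand":0.6,"travel":[4,31.3,10],"angular":[0,0,-1.6]},{"hand":0.6,"travel":[4,31.3,10],"angular":[0,0,-1.6]},{"hand":0.6,"travel":[4,31.3,10],"angular":[0,0,-1.6]},{"hand":0.6,"travel":[4,31.3,10],"angular":[0,0,-1.6]},{"hand":0.6,"travel":[4,31.3,10],"angular":[0,0,-1.6]},{"hand":0.6,"travel":[4,31.3,10],"angular":[0,0,-1.6]},{"hand":0.6,"travel":[4,31.3,10],"angular":[0,0,-1.6]},{"hand":0.6,"travel":[4,31.3,13],"angular":[0,0,-1.6]},{"hand":0.6,"travel":[4,31.3,16],"angular":[0,0,-1.6]},{"hand":0.6,"travel":[4,31.3,19],"angular":[0,0,-1.6]},{"hand":0.6,"travel":[4,31.3,22],"angular":[0,0,-1.6]},{"hand":0.6,"travel":[4,31.3,24],"angular":[0,0,-1.6]},{"hand":0.6,"travel":[4,31.3,24],"angular":[0,0,-1.6]}]'
python3 - <<'E'
from h import *
s=ctrl.read_state(); print(s['force'])
im=snap('side'); cv2.imwrite('pics/s1.png',cv2.resize(im['frame'][170:400,280:560,::-1],(700,575)))
# two-step: push 60mm after contact, expressed as lift-frame targets for the tool centre
for q,y in [((8,-297),.1),((4,-200),.085),((0,-92),.079)]:
    rel([*toworld(q),139],y)
E
```

```text
clock: 4.65
eef_pos: [563.8, -273.7, 137.2]
tool_rot: [-3.137, 0.005, 0.112]
force: [-0.5, 0.1, -0.7]
width: 51.2
[-0.46866463  0.06572185 -0.72232446]
travel [-0.13, -1.82, 0.02] angular [-0.1, 0.1, 0.7] clock 4.7
travel [-0.21, -11.53, 0.05] angular [-0.1, 0.1, 1.5] clock 4.7
travel [-0.25, -22.34, 0.08] angular [-0.1, 0.1, 1.9] clock 4.7
```

View pics/s1.png

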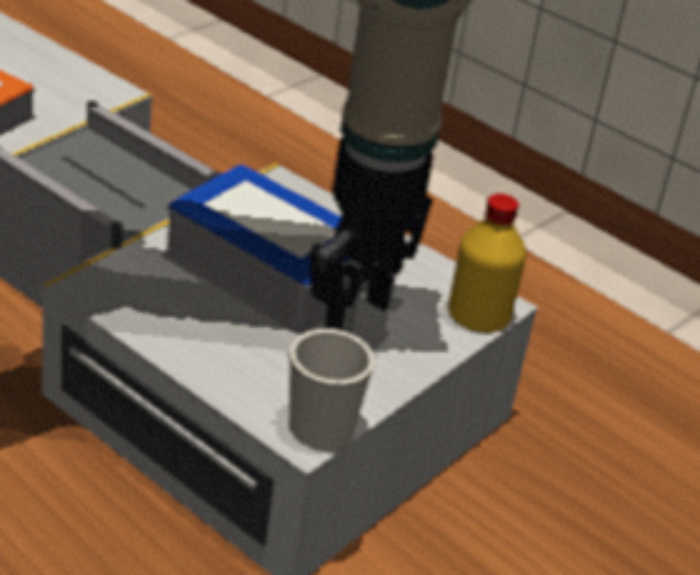

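```bash
python3 -m creep '[{"hand":0.6,"travel":[0,-1,0],"angular":[0,0,0.3]},{"hand":0.6,"travel":[-0.1,-1.8,0],"angular":[0,0,0.5]},{"hand":0.6,"travel":[-0.1,-2.6,0],"angular":[0,0,0.7]},{"hand":0.6,"travel":[-0.1,-3.4,0],"angular":[0,0,0.8]},{"hand":0.6,"travel":[-0.1,-4.2,0],"angular":[0,0,0.9]},{"hand":0.6,"travel":[-0.1,-5,0],"angular":[0,0,1]},{"hand":0.6,"travel":[-0.2,-5.8,0],"angular":[0,0,1.1]},{"hand":0.6,"travel":[-0.2,-6.6,0],"angular":[0,0,1.2]},{"hand":0.6,"travel":[-0.2,-7.4,0],"angular":[0,0,1.3]},{"hand":0.6,"travel":[-0.2,-8.2,0],"angular":[0,0,1.4]},{"hand":0.6,"travel":[-0.2,-9,0],"angular":[0,0,1.5]},{"hand":0.6,"travel":[-0.2,-9,0],"angular":[0,0,1.5]}]'
cat >> h.py <<'E'
def report(thing,z):
    for c in ['top','side','wrist']:
        im=snap(c); r=regfit(c,im,thing,z)
        if r: print(c,'lift xy',tolift(r[0]).round(1),'yaw rel',round(float(r[1]-LY),3),np.round(r[2]),'conf',r[4])
    s=ctrl.read_state(); print('tool lift',tolift(s['eef_pos']).round(1),s['eef_pos'][2].round(1),'yawrel',(s['tool_rot'][2]-LY).round(3),'F',s['force'].round(1),'t',round(s['clock'],2))
E
python3 - <<'E'
from h import *
report('deep_center',190)
E
```

```text
clock: 5.9
eef_pos: [553.3, -184.7, 140.5]
tool_rot: [-3.139, 0.001, 0.087]
force: [-0.2, -1.3, 0.8]
width: 51.4
top lift xy [   6.7 -127.7] yaw rel 0.001 [159. 101.] conf 0.89
side lift xy [   2.6 -132.2] yaw rel 0.006 [163. 103.] conf 0.55
wrist lift xy [   7.  -166.2] yaw rel -1.562 [86. 96.] conf 0.62
tool lift [   4.9 -224.6] 139.3 yawrel 0.007 F [-0.7  0.4  0.2] t 6.2
```

```bash
python3 -m creep '[{"hand":0.6,"travel":[0,-0.8,0],"angular":[0,0,0.2]},{"hand":0.6,"travel":[-0.1,-1.6,0],"angular":[0,0,0.4]},{"hand":0.6,"travel":[-0.1,-2.4,0],"angular":[0,0,0.4]},{"hand":0.6,"travel":[-0.2,-3.2,0],"angular":[0,0,0.4]},{"hand":0.6,"travel":[-0.2,-4,0],"angular":[0,0,0.4]},{"hand":0.6,"travel":[-0.3,-4.8,0],"angular":[0,0,0.4]},{"hand":0.6,"travel":[-0.3,-5.6,0],"angular":[0,0,0.4]},{"hand":0.6,"travel":[-0.4,-6.4,0],"angular":[0,0,0.4]},{"hand":0.6,"travel":[-0.4,-7.2,0],"angular":[0,0,0.4]},{"hand":0.6,"travel":[-0.4,-8,0],"angular":[0,0,0.4]},{"hand":0.6,"travel":[-0.4,-8.8,0],"angular":[0,0,0.4]},{"hand":0.6,"travel":[-0.4,-9.6,0],"angular":[0,0,0.4]},{"hand":0.6,"travel":[-0.4,-9.6,0],"angular":[0,0,0.4]}]'
python3 - <<'E'
from h import *
report('deep_center',185)
im=snap('side'); cv2.imwrite('pics/s2.png',cv2.resize(im['frame'][150:380,240:520,::-1],(700,575)))
E
```

```text
clock: 7.5
eef_pos: [540.4, -87.5, 139.6]
tool_rot: [-3.136, 0.003, 0.081]
force: [0.4, 0.2, 1.0]
width: 51.4
top lift xy [  2.9 -21.9] yaw rel 0.017 [146. 100.] conf 0.96
side lift xy [ -4.9 -25.3] yaw rel 0.169 [128. 104.] conf 0.71
wrist lift xy [  3.3 -69. ] yaw rel -1.566 [ 88. 104.] conf 0.88
tool lift [  -0.2 -127.9] 139.4 yawrel 0.001 F [-0.5  0.1 -0.1] t 7.8
```

View pics/s2.png

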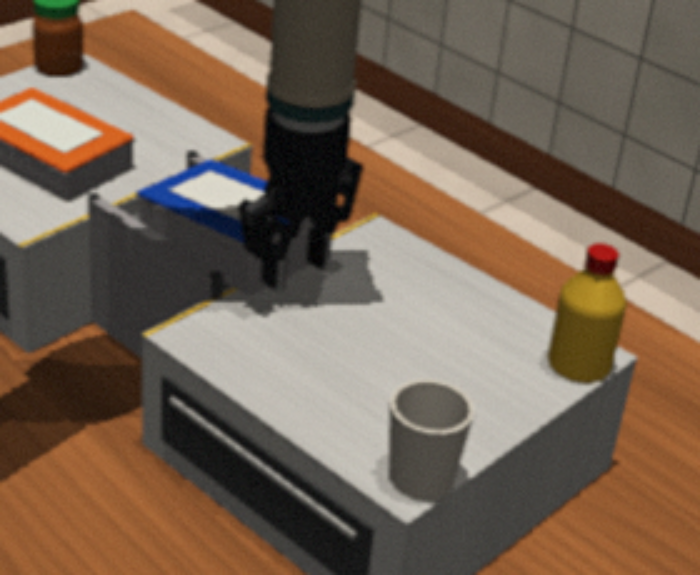

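```bash
python3 -m creep '[{"hand":0.6,"travel":[0,-0.5,0],"angular":[0,0,0]},{"hand":0.6,"travel":[0,-1.0,0],"angular":[0,0,0]},{"hand":0.6,"travel":[0,-1.5,0],"angular":[0,0,0]},{"hand":0.6,"travel":[0,-2,0],"angular":[0,0,0]},{"hand":0.6,"travel":[0,-2.4,0],"angular":[0,0,0]},{"hand":0.6,"travel":[0,-2.8,0],"angular":[0,0,0]},{"hand":0.6,"travel":[0,-3,0],"angular":[0,0,0]},{"hand":0.6,"travel":[0,-3,0],"angular":[0,0,0]},{"hand":0.6,"travel":[0,-3,0],"angular":[0,0,0]}]'
python3 - <<'E'
from h import *
report('deep_center',120)
im=snap('side'); cv2.imwrite('pics/s3.png',cv2.resize(im['frame'][150:380,240:520,::-1],(700,575)))
E
```

```text
clock: 8.75
eef_pos: [537.7, -58.6, 139.6]
tool_rot: [-3.136, 0.004, 0.08]
force: [0.2, -1.5, -0.2]
width: 51.1
top lift xy [ 9.1 12.2] yaw rel 0.036 [143. 105.] conf 0.72
side lift xy [42.8 52.1] yaw rel 0.1 [126. 119.] conf 0.86
wrist lift xy [  5.7 -46.7] yaw rel -1.567 [134. 165.] conf 0.94
tool lift [ -0.1 -97.7] 139.6 yawrel 0.001 F [0.2 0.1 0.2] t 9.05
```

View pics/s3.png

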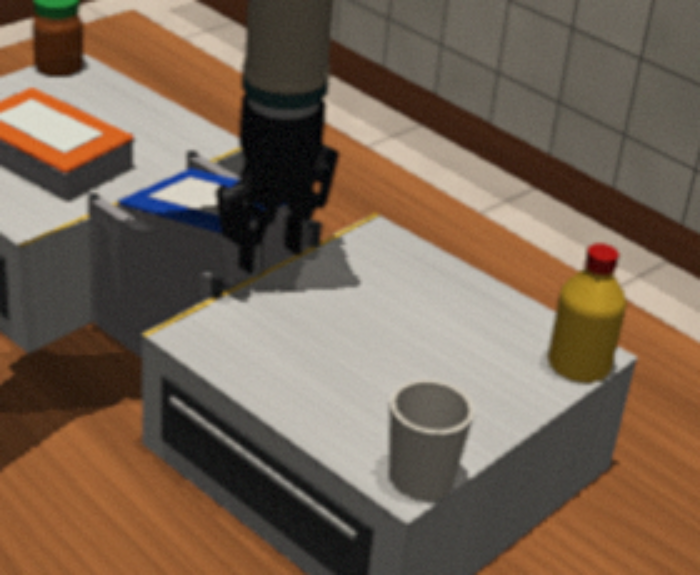

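```bash
python3 -m creep '[{"hand":0.6,"travel":[0,-0.3,0],"angular":[0,0,0]},{"hand":0.6,"travel":[0,-0.6,0],"angular":[0,0,0]},{"hand":0.6,"travel":[0,-0.8,0],"angular":[0,0,0]},{"hand":0.6,"travel":[0,-0.8,0],"angular":[0,0,0]},{"hand":0.6,"travel":[0,-0.8,0],"angular":[0,0,0]}]'
python3 - <<'E'
from h import *
report('deep_center',120)
im=snap('wrist','w2')
E
```

```text
clock: 9.6
eef_pos: [537.1, -50.1, 139.6]
tool_rot: [-3.135, 0.004, 0.08]
force: [-0.0, 0.5, 0.1]
width: 51.6
top lift xy [ 2.7 20.6] yaw rel 0.002 [121. 101.] conf 0.71
side lift xy [ 2.4 -2.7] yaw rel -0.016 [150.  88.] conf 0.89
wrist lift xy [  3.1 -24.4] yaw rel 0.002 [104.  95.] conf 0.71
tool lift [ -0.1 -89.7] 139.6 yawrel 0.001 F [-0.3  0.3 -0.4] t 9.9
```

View pics/w2.png

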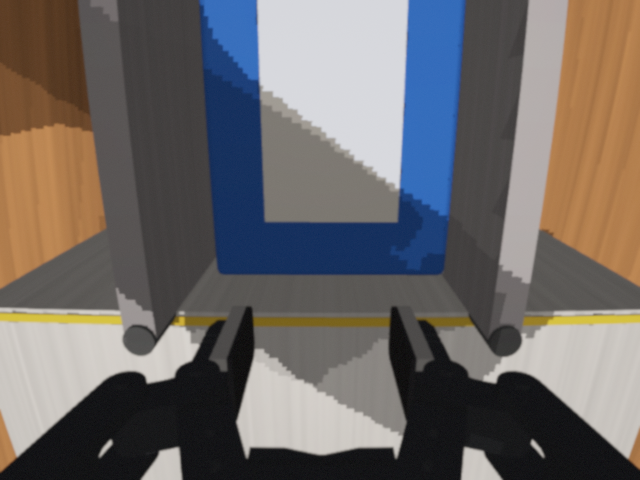

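```bash
python3 -c "
from h import *
y=.175+np.pi/2
rel([402,231,250],y); rel([402,231,139],y)"
```

```text
travel [-11.27, -29.24, -10.84] angular [-0.4, -0.1, -95.5] clock 9.95
travel [-11.23, -29.18, 0.26] angular [-0.4, -0.1, -95.5] clock 9.95
```

```bash
python3 -m creep '[{"hand":0.6,"travel":[0,1,-3],"angular":[0,0,0]},{"hand":0.6,"travel":[0,1,-7],"angular":[0,0,0]},{"hand":0.6,"travel":[-2,-3,-11],"angular":[0,0,-8]},{"hand":0.6,"travel":[-11.3,-29.2,-11],"angular":[0,0,-95.5]},{"hand":0.6,"travel":[-11.3,-29.2,-11],"angular":[0,0,-95.5]},{"hand":0.6,"travel":[-11.3,-29.2,-11],"angular":[0,0,-95.5]},{"hand":0.6,"travel":[-11.3,-29.2,-11],"angular":[0,0,-95.5]},{"hand":0.6,"travel":[-11.3,-29.2,-11],"angular":[0,0,-95.5]},{"hand":0.6,"travel":[-11.3,-29.2,-11],"angular":[0,0,-95.5]},{"hand":0.6,"travel":[-11.3,-29.2,-11],"angular":[0,0,-95.5]},{"hand":0.6,"travel":[-11.3,-29.2,-11],"angular":[0,0,-95.5]},{"hand":0.6,"travel":[-11.3,-29.2,-11],"angular":[0,0,-95.5]},{"hand":0.6,"travel":[-11.3,-29.2,-11],"angular":[0,0,-95.5]},{"hand":0.6,"travel":[-11.3,-29.2,-11],"angular":[0,0,-95.5]},{"hand":0.6,"travel":[-11.3,-29.2,-11],"angular":[0,0,-95.5]},{"hand":0.6,"travel":[-11.3,-29.2,-11],"angular":[0,0,-95.5]}]'
python3 - <<'E'
from h import *
report('shallow_center',170)
im=snap('wrist','w3')
report('deep_center',120)
rel([402,231,139],.175+np.pi/2)
E
```

```text
clock: 11.55
eef_pos: [401.8, 230.4, 251.6]
tool_rot: [-3.138, -0.006, 1.743]
force: [0.2, 0.4, -0.5]
width: 51.4
top lift xy [-30.5 212.4] yaw rel 0.093 [159.  98.] conf 0.57
side lift xy [-34.9 206.9] yaw rel 0.098 [163. 103.] conf 0.58
wrist lift xy [-34. 211.] yaw rel 0.099 [156.  99.] conf 0.79
tool lift [-112.9  201.7] 251.6 yawrel 1.667 F [-0.2 -0.   0.3] t 11.85
side lift xy [ 0.9 -1.2] yaw rel 0.0 [153.  97.] conf 0.83
wrist lift xy [ 2.  15.6] yaw rel 0.019 [136.  92.] conf 0.85
tool lift [-112.8  201.7] 251.6 yawrel 1.667 F [ 0.8  0.3 -0.4] t 12.2
travel [-0.03, 0.07, 11.26] angular [-0.2, -0.3, 0.0] clock 12.2
```

View pics/w3.png

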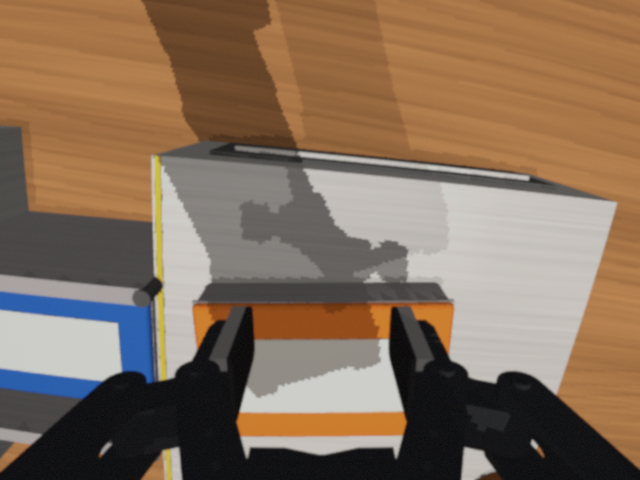

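```bash
python3 -m creep '[{"hand":0.6,"travel":[0,0,4],"angular":[0,0,0]},{"hand":0.6,"travel":[0,0,8],"angular":[0,0,0]},{"hand":0.6,"travel":[0,0,11.2],"angular":[0,0,0]},{"hand":0.6,"travel":[0,0,11.2],"angular":[0,0,0]},{"hand":0.6,"travel":[0,0.6,11.2],"angular":[0,0,0]},{"hand":0.6,"travel":[-0.1,1.2,11.2],"angular":[0,0,0]},{"hand":0.6,"travel":[-0.2,1.8,11.2],"angular":[0,0,1]},{"hand":0.6,"travel":[-0.2,2.4,11.2],"angular":[0,0,2]},{"hand":0.6,"travel":[-0.3,3,11.2],"angular":[0,0,3]},{"hand":0.6,"travel":[-0.3,3.6,11.2],"angular":[0,0,4]},{"hand":0.6,"travel":[-0.4,4.2,11.2],"angular":[0,0,5]},{"hand":0.6,"travel":[-0.4,4.8,11.2],"angular":[0,0,5.5]},{"hand":0.6,"travel":[-0.4,4.8,11.2],"angular":[0,0,5.5]},{"hand":0.6,"travel":[-0.4,4.8,11.2],"angular":[0,0,5.5]}]'
python3 - <<'E'
from h import *
report('shallow_center',170)
E
```

```text
clock: 13.6
eef_pos: [450.5, 235.5, 139.4]
tool_rot: [-3.14, -0.005, 1.649]
force: [-0.5, -0.7, 0.3]
width: 51.7
top lift xy [ -2.1 207.6] yaw rel -0.005 [159.  97.] conf 0.93
side lift xy [ -6.8 203.3] yaw rel -0.005 [165. 102.] conf 0.77
wrist lift xy [-37.3 210.1] yaw rel -0.005 [146.  40.] conf 0.64
tool lift [-64.9 202.8] 139.5 yawrel 1.571 F [-0.2 -0.5 -0.6] t 13.9
```

```bash
python3 -c "
from h import *
p=toworld((-2,316)); print(p)
rel([*p,250],.079); rel([*p,139],.079)"
```

```text
[503.16819637 353.35659903]
travel [11.38, 6.26, -11.02] angular [-0.4, -0.1, 90.0] clock 13.9
travel [11.32, 6.3, 0.08] angular [-0.4, -0.1, 90.0] clock 13.9
```

```bash
python3 -m creep '[{"hand":0.6,"travel":[0,-2,0],"angular":[0,0,0]},{"hand":0.6,"travel":[0,-3,-4],"angular":[0,0,0]},{"hand":0.6,"travel":[0,-3,-8],"angular":[0,0,0]},{"hand":0.6,"travel":[0,-3,-11],"angular":[0,0,0]},{"hand":0.6,"travel":[11.3,6.3,-11],"angular":[0,0,90]},{"hand":0.6,"travel":[11.3,6.3,-11],"angular":[0,0,90]},{"hand":0.6,"travel":[11.3,6.3,-11],"angular":[0,0,90]},{"hand":0.6,"travel":[11.3,6.3,-11],"angular":[0,0,90]},{"hand":0.6,"travel":[11.3,6.3,-11],"angular":[0,0,90]},{"hand":0.6,"travel":[11.3,6.3,-11],"angular":[0,0,90]},{"hand":0.6,"travel":[11.3,6.3,-11],"angular":[0,0,90]},{"hand":0.6,"travel":[11.3,6.3,-11],"angular":[0,0,90]},{"hand":0.6,"travel":[11.3,6.3,-11],"angular":[0,0,90]},{"hand":0.6,"travel":[11.3,6.3,-11],"angular":[0,0,90]},{"hand":0.6,"travel":[11.3,6.3,-11],"angular":[0,0,90]},{"hand":0.6,"travel":[11.3,6.3,-11],"angular":[0,0,90]},{"hand":0.6,"travel":[11.3,6.3,-7],"angular":[0,0,90]},{"hand":0.6,"travel":[11.3,6.3,-3],"angular":[0,0,90]},{"hand":0.6,"travel":[11.3,6.3,0],"angular":[0,0,90]},{"hand":0.6,"travel":[11.3,6.3,0],"angular":[0,0,90]}]'
python3 - <<'E'
from h import *
report('shallow_center',170)
for q in [(-2,316),(0,196),(0,128)]: rel([*toworld(q),139],LY)
E
```

```text
clock: 15.9
eef_pos: [500.2, 352.0, 135.9]
tool_rot: [-3.14, 0.011, 0.081]
force: [-1.5, -0.1, -0.2]
width: 51.3
top lift xy [ -3.  207.2] yaw rel -0.001 [160.  99.] conf 0.73
side lift xy [ -7.  204.4] yaw rel -0.002 [167. 102.] conf 0.87
wrist lift xy [ -0.8 284.9] yaw rel -1.56 [13. 57.] conf 0.71
tool lift [ -0.7 316.3] 141.8 yawrel 0.001 F [-0.8  1.4 -0.7] t 16.2
travel [-0.13, 0.03, 0.28] angular [-0.4, 0.0, 0.0] clock 16.2
travel [0.06, 12.03, 0.2] angular [-0.4, 0.0, 0.0] clock 16.2
travel [0.06, 18.83, 0.15] angular [-0.4, 0.0, 0.0] clock 16.2
```

```bash
python3 -m creep '[{"hand":0.6,"travel":[0,1,0.2],"angular":[0,0,0]},{"hand":0.6,"travel":[0,2,0.2],"angular":[0,0,0]},{"hand":0.6,"travel":[0,2.8,0.2],"angular":[0,0,0]},{"hand":0.6,"travel":[0.1,3.6,0.2],"angular":[0,0,0]},{"hand":0.6,"travel":[0.1,4.4,0.2],"angular":[0,0,0]},{"hand":0.6,"travel":[0.1,5.2,0.2],"angular":[0,0,0]},{"hand":0.6,"travel":[0.1,6,0.2],"angular":[0,0,0]},{"hand":0.6,"travel":[0.1,6.8,0.2],"angular":[0,0,0]},{"hand":0.6,"travel":[0.1,7.6,0.2],"angular":[0,0,0]},{"hand":0.6,"travel":[0.1,8.4,0.2],"angular":[0,0,0]},{"hand":0.6,"travel":[0.1,9.2,0.2],"angular":[0,0,0]},{"hand":0.6,"travel":[0.1,10,0.2],"angular":[0,0,0]},{"hand":0.6,"travel":[0.1,10.8,0.2],"angular":[0,0,0]},{"hand":0.6,"travel":[0.1,11.6,0.2],"angular":[0,0,0]},{"hand":0.6,"travel":[0.1,12,0.2],"angular":[0,0,0]},{"hand":0.6,"travel":[0.1,12,0.2],"angular":[0,0,0]}]'
python3 - <<'E'
from h import *
report('shallow_center',168)
for q in [(0,196),(0,128),(0,91)]: rel([*toworld(q),139],LY)
E
```

```text
clock: 17.8
eef_pos: [515.0, 232.3, 138.8]
tool_rot: [-3.136, 0.001, 0.078]
force: [0.6, 0.3, 0.6]
width: 50.9
top lift xy [ -1.6 105.1] yaw rel 0.002 [158. 101.] conf 0.97
side lift xy [ -2.9 103.1] yaw rel 0.003 [166. 105.] conf 0.78
wrist lift xy [-11.7 171.9] yaw rel -1.521 [29. 80.] conf 0.91
tool lift [1.000e-01 1.959e+02] 138.7 yawrel 0.001 F [ 0.3  0.2 -0.3] t 18.1
travel [-0.01, -0.01, -0.03] angular [-0.4, 0.1, 0.0] clock 18.1
travel [-0.01, 6.79, -0.08] angular [-0.4, 0.1, 0.0] clock 18.1
travel [-0.02, 10.49, -0.1] angular [-0.4, 0.1, 0.0] clock 18.1
```

```bash
python3 -m creep '[{"hand":0.6,"travel":[0,0.8,0],"angular":[0,0,0]},{"hand":0.6,"travel":[0,1.6,0],"angular":[0,0,0]},{"hand":0.6,"travel":[0,2.4,0],"angular":[0,0,0]},{"hand":0.6,"travel":[0,3.2,0],"angular":[0,0,0]},{"hand":0.6,"travel":[0,4,0],"angular":[0,0,0]},{"hand":0.6,"travel":[0,4.8,0],"angular":[0,0,0]},{"hand":0.6,"travel":[0,5.6,0],"angular":[0,0,0]},{"hand":0.6,"travel":[0,6.4,0],"angular":[0,0,0]},{"hand":0.6,"travel":[0,7.2,0],"angular":[0,0,0]},{"hand":0.6,"travel":[0,7.8,0],"angular":[0,0,0]},{"hand":0.6,"travel":[0,8.4,0],"angular":[0,0,0]},{"hand":0.6,"travel":[0,9,0],"angular":[0,0,0]},{"hand":0.6,"travel":[0,9.5,0],"angular":[0,0,0]},{"hand":0.6,"travel":[0,9.5,0],"angular":[0,0,0]}]'
python3 - <<'E'
from h import *
report('shallow_center',150)
im=snap('side'); cv2.imwrite('pics/s4.png',cv2.resize(im['frame'][130:360,200:480,::-1],(700,575)))
E
```

```text
clock: 19.5
eef_pos: [522.4, 137.8, 138.1]
tool_rot: [-3.136, 0.001, 0.078]
force: [1.2, 0.5, -0.4]
width: 51.3
top lift xy [-2.7  8.2] yaw rel -0.036 [151. 101.] conf 0.98
side lift xy [-7.3 -5.3] yaw rel -0.208 [102. 236.] conf 0.61
wrist lift xy [-0.2 59. ] yaw rel -1.577 [25. 66.] conf 0.82
tool lift [  0.2 100.9] 138.1 yawrel 0.001 F [-1.   0.4  0.2] t 19.8
```

View pics/s4.png

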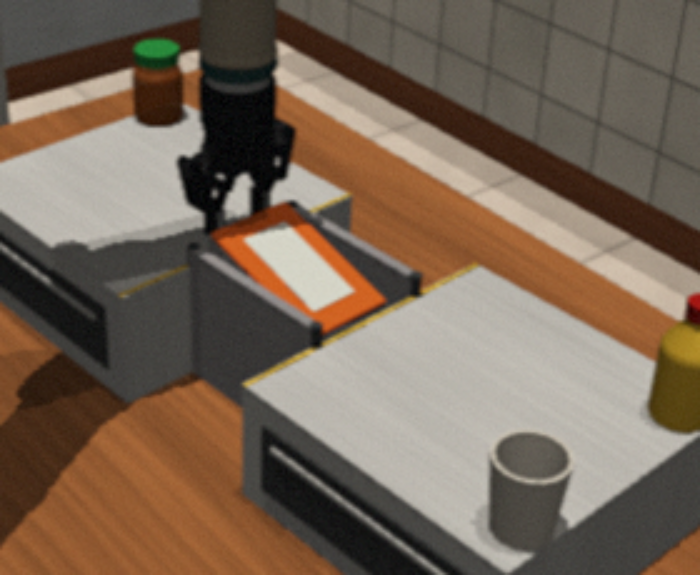

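```bash
python3 -m creep '[{"hand":0.6,"travel":[0,0.3,0],"angular":[0,0,0]},{"hand":0.6,"travel":[0,0.6,0],"angular":[0,0,0]},{"hand":0.6,"travel":[0,0.9,0],"angular":[0,0,0]},{"hand":0.6,"travel":[0,1.1,0],"angular":[0,0,0]},{"hand":0.6,"travel":[0,1.1,0],"angular":[0,0,0]},{"hand":0.6,"travel":[0,1.1,0],"angular":[0,0,0]}]'
python3 - <<'E'
from h import *
report('shallow_center',115)
im=snap('side'); cv2.imwrite('pics/s5.png',cv2.resize(im['frame'][130:360,200:480,::-1],(700,575)))
E
```

```text
clock: 20.45
eef_pos: [523.3, 127.9, 138.1]
tool_rot: [-3.136, 0.001, 0.079]
force: [0.4, 0.6, 0.6]
width: 51.3
top lift xy [-2.2  7.1] yaw rel 0.0 [156. 101.] conf 0.91
side lift xy [2.5 1.7] yaw rel -0.018 [161.  88.] conf 0.9
wrist lift xy [-2.5 41.8] yaw rel -1.575 [81. 96.] conf 0.66
tool lift [ 0.2 90. ] 138.0 yawrel 0.001 F [ 0.2 -0.2  0.3] t 20.75
```

View pics/s5.png

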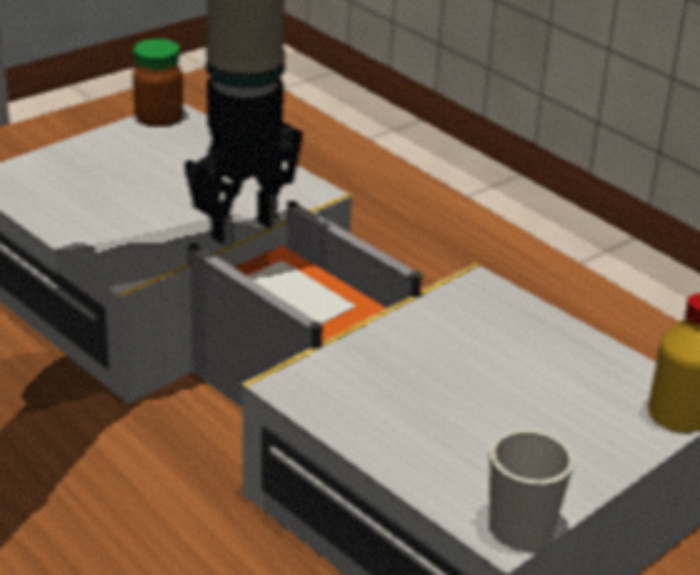

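Both pans have dropped into the well: the shallow lid is level and below the decks. I'll retreat, check lid height with the wrist camera over the well, then hand in.

```bash
python3 -m creep '[{"hand":0.6,"travel":[0,-1,-3],"angular":[0,0,0]},{"hand":0.6,"travel":[0,-2,-7],"angular":[0,0,0]},{"hand":0.6,"travel":[0,-2,-12],"angular":[0,0,0]},{"hand":0.6,"travel":[0,2,-17],"angular":[0,0,0]},{"hand":0.6,"travel":[0,7,-21],"angular":[0,0,0]},{"hand":0.6,"travel":[0,10,-24],"angular":[0,0,0]},{"hand":0.6,"travel":[0,10,-24],"angular":[0,0,0]},{"hand":0.6,"travel":[0,10,-24],"angular":[0,0,0]},{"hand":0.6,"travel":[0,10,-24],"angular":[0,0,0]}]'
python3 - <<'E'
from h import *
im=snap('wrist','w4')
for z in (95,105,115,125):
    r=regfit('wrist',im,'shallow_center',z); print(z,r and (tolift(r[0]).round(1),r[1]-LY,np.round(r[2],1),r[4]))
for c in ('wrist','side','top'):
    snap(c)
    for t in ('shallow_center','sauce_center','jar_center','cup_center'): print(c,t,[(np.round(a['at']),round(a['confidence'],2)) for a in ctrl.spot_point(c,t)[:1]])
E
```

```text
clock: 21.7
eef_pos: [531.1, 28.3, 376.7]
tool_rot: [-3.134, 0.002, 0.081]
force: [0.3, 0.7, -0.0]
width: 51.2
95 (array([-2.8,  3.3]), np.float32(-0.0012161806), array([165.2, 103.7], dtype=float32), 0.9)
105 (array([-2.7,  4.8]), np.float32(-0.001215823), array([161.3, 101.2], dtype=float32), 0.9)
115 (array([-2.7,  6.3]), np.float32(-0.0012161806), array([157.4,  98.8], dtype=float32), 0.9)
125 (array([-2.6,  7.8]), np.float32(-0.001215823), array([153.5,  96.3], dtype=float32), 0.9)
wrist shallow_center [(array([524.,  39.,  95.]), 0.84)]
wrist sauce_center []
wrist jar_center []
wrist cup_center []
side shallow_center [(array([530.,  38.,  95.]), 0.71)]
side sauce_center [(array([ 666., -324.,  191.]), 0.86)]
side jar_center [(array([610., 425., 172.]), 0.95)]
side cup_center [(array([ 449., -340.,  169.]), 0.88)]
top shallow_center []
top sauce_center [(array([ 665., -326.,  190.]), 0.73)]
top jar_center [(array([607., 422., 176.]), 0.71)]
top cup_center [(array([ 449., -342.,  168.]), 0.98)]
```

View pics/w4.png

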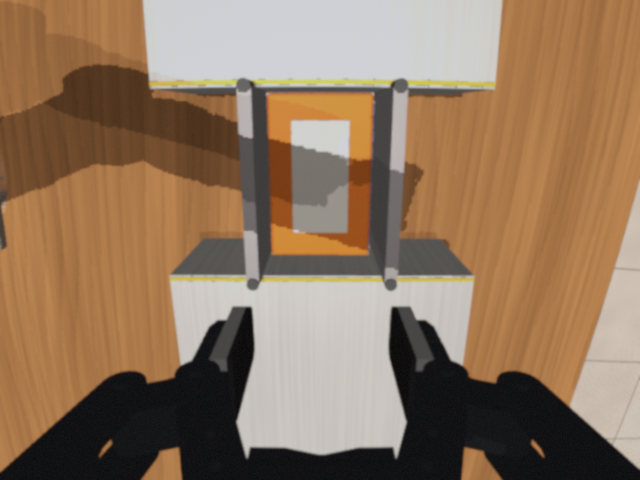

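```bash
python3 -c "
from h import *
print(ctrl.finish_job())"
```

```text
the job is handed in; nothing more can be done
None
```

I loaded both pans into the well and handed the job in at about 22 s on the robot's clock. I slid the deep blue-lidded pan in first. The shallow orange-lidded pan was about 30 mm off centre, so I pushed it sideways to line it up and then slid it in on top.

- **Pans:** In the last wrist picture the orange lid lies square in the well, within about 3 mm in x and 6 mm in y of the centre and about 0.001 rad of the lift's axes. The lid appears at about 160 x 100 mm, as a flat lid should. After its own slide, the deep pan looked flat and below deck level. I could not see it again once the shallow pan covered it.
- **Lid height:** The checks differ slightly. The networks put the top of the orange lid at about 115 mm, which fits the 113 to 123 mm expected with the platform down. Judging by the lid's apparent size gives about 108 mm, which I put down to measuring error.
- **Bystanders:** The sauce bottle, jar and cup were found within about 6 mm of where they started, about the networks' error. I saw no contact with them.
- **Forces:** The wrist force stayed within about 2 N at every reading I took. The gripper was clear and raised at hand-in.

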